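Select the disc player and hold its shuttle dial at fast search

ROBOT

A 6-joint arm with a two-finger parallel gripper is mounted at the origin on the work surface. World frame = base frame: x ahead of the robot, y to its left, z up, the work surface at z = 0. Lengths are in m, angles in rad, forces in N, time in s.
With the tool pointing down it reaches from about 0.2 to 0.875 m from the base axis. Payload 3.4 kg.
Tool frame: the origin (TCP) lies between the finger pads; the fingertips stand 25 mm ahead of it and the grasp point (between the pads) lies 6 mm ahead of it (r.nose_length is the z of the fingertips in the tool frame, in m); z points along the fingers, y is the line along which they close (so a half turn about z gives the same grasp; the last joint's range is limited). The gripper opens to 94 mm and grips with 3 to 60 N. Pads are 16 mm wide; open, the fingers measure 119 mm over their backs; the gripper's body (75 mm by 177 mm) begins 78 mm behind the grasp point.
Start: joints at [-0.121, 0.276, 1.505, -0, 1.361, -0.121], TCP at [0.575, -0, 0.23] pointing down, gripper open.
Joint ranges: [-2.89, 2.89], [-0.75, 2.08], [0.22, 2.7], [-1.18, 4.32], [0.11, 2.71], [-2.7, 2.7]. Speed limits (rad/s): [2.57, 2.57, 3.14, 3.14, 3.14, 3.14].

INTERFACE

Orientations are given as a unit quaternion [w, x, y, z].
In Python, from plant import r, gripper_to, inverse_kinematics, vision, models, telemetry gives the robot as it stands. Calls block until the motion is done:
- r.move_to(position, orientation): joint-space move of the TCP to a pose.
- r.move_l(position, rot=None, vel=0.15, guard=None): straight line of the TCP; rot=None keeps the orientation; vel is the mean speed in m/s. With guard (N) it stops when the force on the tool has changed by that much, and returns True; else False.
- r.movej(angles): joint-space move.
- gripper_to(opening, f_grip=None): finger opening in m; f_grip is the grip in N (None keeps the last); returns when the fingers have stopped.
- r.hold(seconds).
- inverse_kinematics(position, orientation): joint angles nearest the present ones, or None.
- vision.snapshot(name): name is "scene" or "side" or "wrist"; returns the picture (400x640x3 uint8, red, green, blue); there is no depth.
- vision.get_calibration(name): a dict with "fx", "fy", "cx", "cy" (pixels), "position" and "orientation" of the camera in the world. Camera axes: x right, y down, z forward; pixel columns grow to the right and rows downward; lengths in m; the calibration is good to about 2 mm. A picture is of the moment at which its call begins: read the wrist's pose just before it. get_calibration takes no time and is no camera call; for the wrist camera it gives the pose at the moment of the call.
A pose or a line that the arm cannot do raises r.PlanningError and nothing moves.
- r.sign_off(): hands the job in; it is judged then, once.
Trained networks look in the newest picture that a camera, given by its name, has taken for a name from the list of things; names that differ only in an ending like _2 or _b are one class to them, and where a whole thing is asked for, a point or a joint stands for the part that bears it (a point fixed in the world has none). Each returns a list of dicts, best first, with "score" (0 to 1); they miss things now and then, are a little off and sometimes report something else, mostly with a low value. They report only what shows in the picture. A call takes as long as a camera call.
- models.boxes_of(thing, camera): "at" ([x, y, z] in m, in world coordinates, good to about 4 mm: the middle of the surface that is visible of it).
- models.regions_of(thing, camera): "pixels" (400x640 bool, what is visible of it).
- models.mark_of(thing, camera): "at" ([x, y, z] in m, in world coordinates, good to about 4 mm: a listed point, or the origin of a listed thing).
Readings, each from a call of its own:
- telemetry.current_t(): time.
- telemetry.current_joints(): joint angles.
- telemetry.current_dq(): joint speeds.
- telemetry.current_joint_efforts(): joint torques, N m.
- telemetry.current_ee_pos(): TCP position.
- telemetry.current_tool_rot(): TCP orientation.
- telemetry.current_wrist_force(): force on the tool from outside, world axes, zero at the start.
- telemetry.current_torque(): the same for the moment, N m.
- telemetry.current_opening(): finger opening in m.
- telemetry.current_finger_force(): force on a finger pad.
Only numpy, scipy, OpenCV 4.12 (cv2) and the standard library are available. Lean on these libraries where they do the work, as an engineer would, in place of code of your own. Each camera call takes 0.05 s, during which the arm holds its last target. There are 200 camera calls.

TASK

Turn the preamp's source selector until it clicks in at the disc mark (the round mark with a hole), then turn the disc player's spring-return shuttle ring clockwise past its first and second clicks to the third, fastest search speed, and hold it there against its spring: finish while still holding the ring. Leave the mug, the disc case, the chalk and the remote where they are.

Things in the scene. Friction and masses are not known exactly. Their poses are not given: they have to be found in the camera images.
- preamp: Preamp that stays put: a low box with bare aluminium top panel and dark wooden cheeks, 200 (its x) by 186 (y) by 60 mm high. Origin: centre of its underside. Front (two faders) to its -x, sockets to +x. The selector's upright axis is at (22, 0) mm in its frame. Within 75 mm of that axis nothing else stands more than 1 mm above the panel; further off, small knobs and fader caps up to 11 mm.
- selector_grip (a point): On the axis of the selector, a black pointer knob, mid grip, 16 mm above the preamp's panel (z 76 mm). Round skirt 36 mm across up to 5 mm above the panel; on it a bar grip 36 long, 11 wide, up to 25 mm above the panel, to be pinched from above and twisted. Turns with the knob: x along the bar to the pointer end (white line). Yaw = preamp's yaw + 1.0 - joint selector.
- selector (a joint): Selector angle, rad, growing clockwise seen from above. Clicks at 0, 0.5, 1, 1.5, 2; dark marks on the panel 37 mm from the axis: aerial (0), square (0.5), two bars (1.0, straight to the preamp's +x), DISC with a hole (1.5, next one clockwise), cross (2.0). Starts at one of the first three. Takes about 0.05 N m to turn; let go, it snaps to the nearest click and stays.
- player: Disc player that stays put: a black tabletop box, 250 (its x) by 220 (y) mm, dark top panel 80 mm above the table. Origin: centre of its underside. Front (disc slot) to its -x; low display along its +x edge. The shuttle's upright axis is at (-12, 0) mm in its frame. All else on the panel is at least 65 mm from that axis and at most 11 mm high.
- shuttle_center (a point): On the shuttle's axis at mid height of the ring, 10 mm above the player's panel (z 90 mm). Turns with the ring: its x axis points to the finger tab, z up; its yaw is the player's yaw - joint shuttle.
- shuttle_tab (a point): Middle of the ring's finger tab, 25.5 mm from the shuttle's axis, 24 mm above the player's panel. At rest the tab is on the player's +x side of the axis (towards the display). The tab is 9 mm wide along the turn, 10 mm long radially, and stands 9 mm above the ring's top (top 29 mm above the panel).
- shuttle_ring: Shuttle ring, black, knurled, 62 mm across; upright outer wall 1 to 16 mm above the player's panel, top at 20 mm. Grip it across its diameter from above and twist, or push it round by the tab on its top. The steel jog disc inside it (39 mm across, 22 mm above the panel) turns loosely and does nothing here. Origin: on the axis at panel height; x axis to the tab.
- shuttle (a joint): Angle of the shuttle ring, rad, growing clockwise seen from above: 0 at rest, soft clicks at 0.4, 0.8 and 1.2 (first, second, third speed; pale ticks on the panel, longer for faster), stop at 1.3; likewise negative for reverse. A 0.1 N m/rad spring drives it back to 0 from every click when let go: up to about 0.13 N m (5 N at the tab) at the third.
- stein: White ceramic mug, 84 mm across, 130 mm high, with a handle on its +y side. Bystander. Origin: centre of its underside.
- disc_case: Closed disc case lying flat, 125 by 142 by 10 mm. Bystander. Origin: centre of its underside.
- chalk: Cube of billiard chalk in paper, 22 mm. Bystander. Origin: centre of its underside.
- remote: Black remote control lying flat, 170 (its x) by 46 by 18 mm. Bystander. Origin: centre of its underside.

How it is judged:
By the outcome, as a careful person would: the job done as asked, in the order asked, and still so for the second after the job is handed in, while the arm keeps its last pose, push and grip.
It also fails if it takes over 51 s, if anything falls off the work surface, if the arm or the gripper's body presses on something with over 40 N, if the wrist force passes 120 N, or if a joint passes its speed limit or range.

## Working session

There is one attempt and no reset: what is moved stays moved. The work goes in short steps, each a Python script; the robot and the scene stay as the last script left them, time stands still between calls to the robot, and variables do not carry over. Pictures are saved under pics/ and viewed, at most 10 in all, crops included, and the job is handed in when it is done.

```bash
mkdir -p pics; ls
python3 - <<'E'
from plant import r, vision, models, telemetry
import cv2, numpy as np
for c in ["scene","side"]:
    im=vision.snapshot(c); cv2.imwrite(f"pics/{c}0.png",im[:,:,::-1])
    for n in ["preamp","selector_grip","player","shuttle_center","shuttle_tab","stein","disc_case","chalk","remote"]:
        print(c,n,[(np.round(d["at"],3).tolist(),round(d["score"],2)) for d in models.mark_of(n,c)[:2]])
print(telemetry.current_t())
E
```

```text
pics
scene preamp [([0.586, -0.167, -0.0], 0.69), ([0.534, 0.169, 0.082], 0.56)]
scene selector_grip [([0.605, -0.164, 0.078], 0.53)]
scene player [([0.547, 0.169, -0.005], 0.81)]
scene shuttle_center [([0.531, 0.169, 0.092], 0.8)]
scene shuttle_tab [([0.557, 0.169, 0.102], 0.53)]
scene stein [([0.602, 0.473, 0.0], 0.84)]
scene disc_case [([0.519, -0.486, -0.0], 0.65)]
scene chalk [([0.601, 0.47, 0.001], 0.7), ([0.808, 0.138, -0.005], 0.52)]
scene remote [([0.804, -0.128, 0.001], 0.59), ([0.533, 0.168, 0.091], 0.38)]
side preamp [([0.584, -0.171, -0.0], 0.87), ([0.609, -0.163, 0.076], 0.38)]
side selector_grip [([0.607, -0.167, 0.076], 0.55)]
side player [([0.543, 0.166, 0.002], 0.63)]
side shuttle_center [([0.534, 0.162, 0.092], 0.73), ([0.529, 0.168, 0.082], 0.27)]
side shuttle_tab [([0.559, 0.162, 0.104], 0.72), ([0.582, -0.169, -0.002], 0.62)]
side stein [([0.599, 0.469, -0.004], 0.97)]
side disc_case [([0.519, -0.493, 0.004], 0.77)]
side chalk [([0.807, 0.137, -0.004], 0.45)]
side remote []
1.0
```

Run:
```python
from plant import r, vision, models, telemetry
import cv2, numpy as np
q=telemetry.current_tool_rot(); print(q)
c=vision.get_calibration("wrist"); print(c, telemetry.current_ee_pos())
r.move_to([0.606,-0.166,0.25],q)
im=vision.snapshot("wrist"); cv2.imwrite("pics/w1.png",im[:,:,::-1]); print(vision.get_calibration("wrist"))
for n in ["preamp","selector_grip"]: print(n,[(np.round(d["at"],3).tolist(),round(d["score"],2)) for d in models.mark_of(n,"wrist")[:2]])
print(telemetry.current_t())
```

```text
[6.73023213e-05 7.07098008e-01 7.07115550e-01 3.78208481e-05]
{'fx': 291.67017749737886, 'fy': 291.67017749737886, 'cx': 319.69329472359016, 'cy': 197.4967541795494, 'position': array([0.57438437, 0.08052171, 0.38561762]), 'orientation': array([ 1.36813845e-01,  9.90596658e-01, -2.71289091e-04, -3.98389046e-04])} [ 5.75038521e-01 -2.47127306e-05  2.30516020e-01]
{'fx': 291.67017749737886, 'fy': 291.67017749737886, 'cx': 319.69329472359016, 'cy': 197.4967541795494, 'position': array([ 0.6049644 , -0.08400283,  0.40497789]), 'orientation': array([ 1.35963174e-01,  9.90713597e-01,  2.24441093e-04, -7.29965009e-04])}
preamp [([0.586, -0.168, 0.002], 0.68)]
selector_grip [([0.606, -0.16, 0.078], 0.68)]
1.8667
```

View pics/scene0.png

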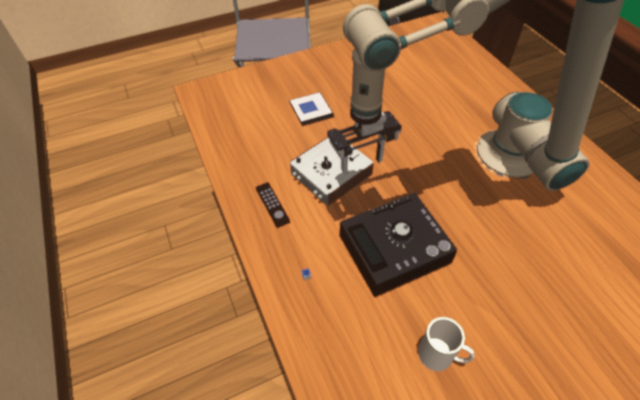

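View pics/w1.png

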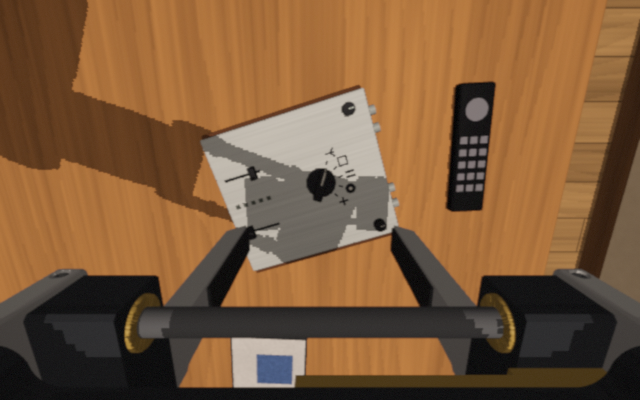

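```bash
cat > h.py <<'E'
from plant import r, vision, models, telemetry, gripper_to, inverse_kinematics
import cv2, numpy as np
from scipy.spatial.transform import Rotation as R
def ray(px,cal,z):
    o=np.array(cal["orientation"]); M=R.from_quat(o[[1,2,3,0]]).as_matrix()
    d=M@np.array([(px[0]-cal["cx"])/cal["fx"],(px[1]-cal["cy"])/cal["fy"],1]); p=np.array(cal["position"])
    return p+d*(z-p[2])/d[2]
def down(yaw):  # tool pointing down, tool y (closing line) at world angle yaw
    y=np.array([np.cos(yaw),np.sin(yaw),0]); z=np.array([0,0,-1.]); x=np.cross(y,z)
    return R.from_matrix(np.c_[x,y,z]).as_quat()[[3,0,1,2]]
E
python3 - <<'E'
from h import *
im=cv2.imread("pics/w1.png")
cv2.imwrite("pics/w1c.png",cv2.resize(im[80:280,190:410],None,fx=3.0,fy=3.0,interpolation=cv2.INTER_CUBIC)[:600])
cal=vision.get_calibration("wrist")
for n,p,z in [("c1",(203,138),.06),("c2",(360,87),.06),("c3",(398,230),.06),("c4",(256,271),.06),("aer",(329,152),.06),("sq",(342,160),.06),("bars",(350,173),.06),("disc",(351,188),.06),("x",(343,201),.06),("top",(321,182),.075)]:
    print(n,np.round(ray(p,cal,z),4))
print(telemetry.current_joints())
E
```

```text
c1 [ 0.4689 -0.1087  0.06  ]
c2 [ 0.6493 -0.0528  0.06  ]
c3 [ 0.7041 -0.223   0.06  ]
c4 [ 0.5206 -0.2815  0.06  ]
aer [ 0.6156 -0.1247  0.06  ]
sq [ 0.6311 -0.1341  0.06  ]
bars [ 0.641  -0.1497  0.06  ]
disc [ 0.6428 -0.1683  0.06  ]
x [ 0.6334 -0.1848  0.06  ]
top [ 0.6062 -0.1575  0.075 ]
[-3.75551772e-01  3.46587843e-01  1.35240073e+00  8.35448350e-04
  1.44318328e+00 -3.77751729e-01]
```

View pics/w1c.png

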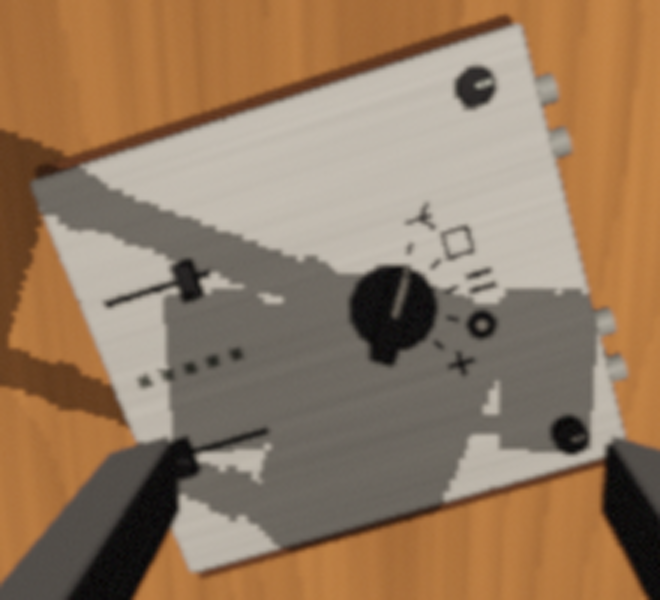

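Run:
```python
from h import *
y0=0.303; P=[0.606,-0.1615]; a0=y0+1.0-np.pi/2
r.move_to(P+[0.15],down(a0)); gripper_to(0.05,20)
print(r.move_l(P+[0.092],vel=0.1,guard=8), telemetry.current_ee_pos())
gripper_to(0.0,25); print("open",telemetry.current_opening(),telemetry.current_wrist_force(),telemetry.current_t())
for k in range(1,7):
    r.move_to(P+[0.092],down(a0-0.25*k)); 
    print(k,np.round(telemetry.current_ee_pos(),4),np.round(telemetry.current_wrist_force(),1),np.round(telemetry.current_torque(),3))
gripper_to(0.05)
r.move_l(P+[0.25],vel=0.2)
r.move_to(P+[0.25],down(0))
im=vision.snapshot("wrist"); cv2.imwrite("pics/w2c.png",cv2.resize(im[80:280,190:410],None,fx=3.0,fy=3.0,interpolation=cv2.INTER_CUBIC)[:,:,::-1])
print(telemetry.current_t())
# now look at the player
r.move_to([0.533,0.16,0.27],down(0)); print(telemetry.current_ee_pos())
im=vision.snapshot("wrist"); cv2.imwrite("pics/p1.png",im[:,:,::-1])
for n in ["player","shuttle_center","shuttle_tab"]: print(n,[(np.round(d["at"],3).tolist(),round(d["score"],2)) for d in models.mark_of(n,"wrist")[:2]])
print(telemetry.current_t())
```

```text
False [ 0.60640102 -0.16161972  0.09232599]
open 0.010680856472966105 [ 1.71811784 -0.29521288 -1.7730829 ] 4.5917
1 [ 0.6071 -0.1619  0.0922] [ 3.9 -0.3 -1.1] [-0.099 -0.579 -0.014]
2 [ 0.6073 -0.162   0.0923] [ 5.8 -1.7 -1.5] [-0.247 -0.806 -0.013]
3 [ 0.6074 -0.1622  0.0922] [ 5.9 -2.5 -2.1] [-0.324 -0.852 -0.019]
4 [ 0.6075 -0.1624  0.0923] [ 5.6 -3.2 -2.9] [-0.396 -0.922 -0.019]
5 [ 0.6076 -0.1627  0.0922] [ 5.2 -2.5 -2.8] [-0.417 -0.896  0.022]
6 [ 0.6075 -0.1629  0.0922] [ 7.2 -4.  -3.3] [-0.596 -0.909 -0.081]
10.0083
[0.533554   0.15909714 0.26992326]
player [([0.542, 0.168, 0.002], 0.61)]
shuttle_center [([0.533, 0.166, 0.092], 0.75)]
shuttle_tab [([0.556, 0.17, 0.109], 0.79)]
11.4583
```

View pics/w2c.png

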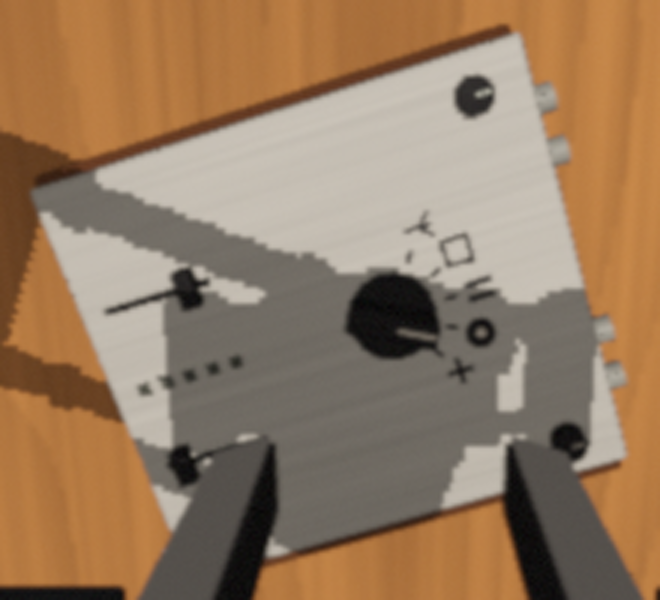

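View pics/p1.png

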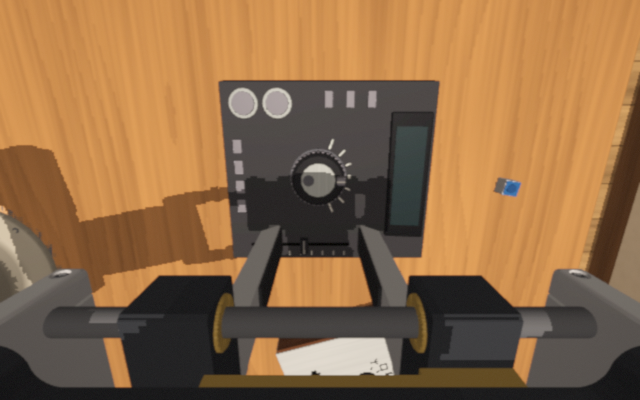

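Run:
```python
from h import *
cal=vision.get_calibration("wrist")
for n,p,z in [("ring",(318,179),.098),("c1",(220,81),.08),("c2",(438,81),.08),("c3",(421,257),.08),("c4",(235,257),.08)]: print(n,np.round(ray(p,cal,z),4))
C=[0.533,0.1645]; a0=0.5
r.move_to(C+[0.17],down(a0)); gripper_to(0.085,30)
print(r.move_l(C+[0.108],vel=0.1,guard=8), telemetry.current_ee_pos())
gripper_to(0.0,35); print("open",telemetry.current_opening(),telemetry.current_wrist_force(),telemetry.current_t())
for k in range(1,6):
    r.move_to(C+[0.108],down(a0-0.244*k))
    print(k,np.round(telemetry.current_ee_pos(),4),np.round(telemetry.current_wrist_force(),1),np.round(telemetry.current_torque(),3),telemetry.current_opening())
q=np.array(telemetry.current_tool_rot()); Y=R.from_quat(q[[1,2,3,0]]).as_matrix()[:,1]; print("closing yaw",np.arctan2(Y[1],Y[0]),"target",a0-1.22)
im=vision.snapshot("wrist"); cv2.imwrite("pics/p2.png",im[:,:,::-1])
for c in ["wrist","scene","side"]:
    if c!="wrist": cv2.imwrite(f"pics/{c}2.png",vision.snapshot(c)[:,:,::-1])
    for n in ["shuttle_center","shuttle_tab"]: print(c,n,[(np.round(d["at"],3).tolist(),round(d["score"],2)) for d in models.mark_of(n,c)[:2]])
print(telemetry.current_t())
```

```text
ring [0.5306 0.1693 0.098 ]
c1 [0.4227 0.2762 0.08  ]
c2 [0.6634 0.2756 0.08  ]
c3 [0.6643 0.0614 0.08  ]
c4 [0.4219 0.0619 0.08  ]
False [0.53345862 0.16457709 0.10835485]
open 0.061236422399177856 [-0.81345077 -1.32971322  2.04382778] 13.9833
1 [0.5324 0.1642 0.1084] [-2.8 -1.1  5.9] [-0.215  0.55   0.062] 0.06127573292203519
2 [0.5317 0.1641 0.1084] [-4.2 -1.5  6.4] [-0.279  0.669  0.038] 0.06160029859315555
3 [0.5309 0.1642 0.1084] [-5.3 -1.5  8.4] [-0.258  0.903  0.108] 0.06095057298636272
4 [0.5302 0.1644 0.1084] [-6.6 -0.4 10. ] [-0.143  1.149  0.165] 0.0611514346063831
5 [0.5295 0.1648 0.1084] [-8.3  1.2  9.4] [0.118 1.412 0.136] 0.061066483269919675
closing yaw -0.7162806371771245 target -0.72
wrist shuttle_center []
wrist shuttle_tab [([0.538, 0.142, 0.108], 0.77)]
scene shuttle_center [([0.533, 0.168, 0.089], 0.59)]
scene shuttle_tab [([0.54, 0.141, 0.107], 0.52)]
side shuttle_center [([0.53, 0.165, 0.091], 0.62)]
side shuttle_tab [([0.541, 0.14, 0.105], 0.47), ([0.53, 0.167, 0.084], 0.31)]
16.1417
```

View pics/p2.png

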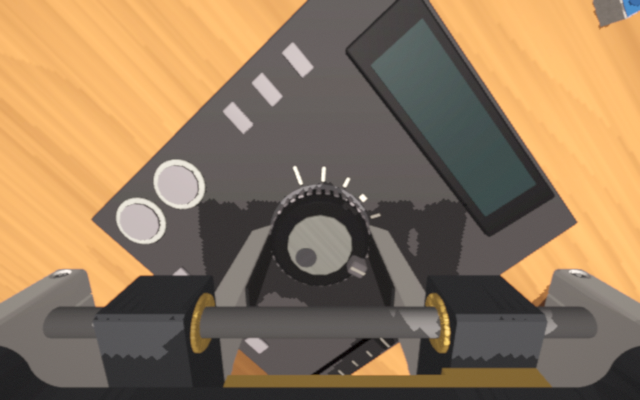

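Run:
```python
from h import *
cal=vision.get_calibration("wrist")
t=ray((358,268),cal,.107); c=ray((319.5,245),cal,.102); d=t-c
print(t,c,np.hypot(*d[:2]),np.arctan2(d[1],d[0]), telemetry.current_torque(), telemetry.current_finger_force())
im=cv2.imread("pics/p2.png"); cv2.imwrite("pics/p2c.png",cv2.resize(im[150:300,250:400],None,fx=4,fy=4,interpolation=cv2.INTER_CUBIC))
```

```text
[0.54008701 0.14467404 0.107     ] [0.53097852 0.16931396 0.102     ] 0.026269574161734165 -1.2167120393031328 [0.04826392 1.37886193 0.18614924] 35.002461075782776
```

View pics/p2c.png

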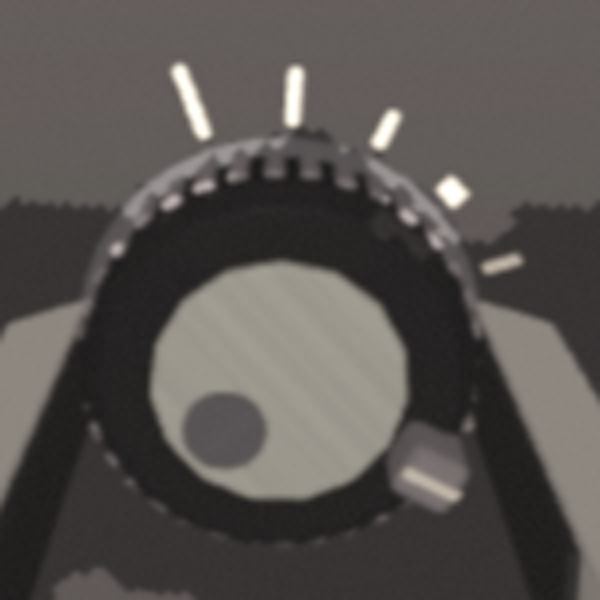

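Run:
```python
from h import *
r.hold(1.0)
a=cv2.imread("pics/p2.png")[:,:,::-1]; b=vision.snapshot("wrist")
print("change",np.abs(a.astype(int)-b)[230:300,270:380].mean(), [np.round(d["at"],3) for d in models.mark_of("shuttle_tab","wrist")[:1]], telemetry.current_torque(), telemetry.current_t())
r.sign_off()
```

```text
change 0.9221645021645022 [array([0.538, 0.144, 0.109])] [0.02826807 1.36215449 0.14724467] 17.2417
the job is handed in; nothing more can be done
```

The selector is clicked in at the disc mark, and the gripper is holding the shuttle ring at its third speed, about 1.2 rad clockwise by the camera. I handed the job in at about 17 s, and the bystanders were not touched.

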